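# Fit-test two water-filter cartridges in a leaning gauge sleeve

## Robot

A 6-joint arm with a two-finger parallel gripper is mounted at the origin on the work surface. World frame = base frame: x ahead of the robot, y to its left, z up, the work surface at z = 0. Lengths are in m, angles in rad, forces in N, time in s.
With the tool pointing down it reaches from about 0.35 to 0.925 m from the base axis. Payload 6.4 kg.
Tool frame: the origin (TCP) lies at the very end of the fingers, on their centre line; the grasp point (between the pads) lies bot.tcp_to_grasp behind it (bot.tcp_to_grasp is the distance from the TCP to the grasp point, in m); z points along the fingers, y is the line along which they close (so a half turn about z gives the same grasp; the last joint's range is limited). The gripper opens to 94 mm and grips with 3 to 60 N. Pads are 16 mm wide; open, the fingers measure 119 mm over their backs; the gripper's body (75 mm by 177 mm) begins 78 mm behind the grasp point.
Start: joints at [1.041, 0.245, 1.558, -0, 1.339, -0.174], TCP at [0.226, 0.609, 0.205] pointing down, gripper open.
Joint ranges: [-3.13, 3.13], [-1.02, 2.26], [0.13, 2.54], [-0.95, 4.09], [0.21, 2.88], [-2.74, 2.74]. Speed limits (rad/s): [2.57, 2.57, 3.14, 3.14, 3.14, 3.14].

## Interface

Orientations are given as [roll, pitch, yaw] about the fixed x, y, z axes, in that order (R = Rz(yaw) Ry(pitch) Rx(roll)).
In Python, from bench import bot, cams gives the robot as it stands.
- The arm moves only by the shell command python3 -m pendant 'ROWS' [FORCE]. ROWS is a JSON object of lists of equal length, an entry for each row: "fingers": the closure, from 0 (fully open) to 1 (shut); "dp": the shift along the tool's x, y, z in units of 0.1 m (1.0 is 0.1 m), a list of three; "yaw": the turn about the tool's z in units of pi/4 rad (1.0 is pi/4 rad). In form: {"fingers": [fingers, ...], "dp": [[dx, dy, dz], ...], "yaw": [yaw, ...]}. A call has 1 to 10 rows; each row is the pose to reach, as a shift and turn from the pose commanded when the call began, along the tool's axes at that moment; what a row does not reach only later rows make up. A row lasts 1/8 s, in which the tool goes at most 62.5 mm and 10.7 degrees, less where a joint would pass 70% of its speed; a pose out of reach is approached as far as the arm can. A call with a number of a shift or a turn outside -1 to 1 is refused whole. A call with a gripper value outside its range is refused whole. The fingers move at their own pace and stop on an object; FORCE is the grip in N (left out, the last holds). Time passes only in rows, so rows that repeat a pose let the fingers close. It gives the time, the measured TCP pose, the force, the opening and the grip force at its end, in the units of the state.
- bot.read_state(): the state, without advancing time (a new reading comes with each control period).
- cams.get_image(name): name is "scene" or "top"; returns (picture, depth): 400x640x3 uint8, blue, green, red; 400x640 float32, m along the optical axis (not along the pixel's ray), 0 where there is no reading.
- cams.camera_params(name): a dict with "camera_matrix" (3x3 intrinsics, pixels), "dist" ([k1, k2, p1, p2, k3] as OpenCV has them; the pictures are not rectified), "R" (3x3) and "t" (3): a world point X has camera coordinates R X + t. Camera axes: x right, y down, z forward; pixel columns grow to the right and rows downward; lengths in m; the calibration is good to about 2 mm. A picture is of the moment at which its call begins. camera_params takes no time and is no camera call.
- bot.sign_off(): hands the job in; it is judged then, once.
The state is a dict: "t": time; "joint_positions": joint angles; "dq": joint speeds; "joint_torque": joint torques, N m; "position": TCP position; "tool_rot": TCP orientation; "force": force on the tool from outside, world axes, zero at the start; "torque": the same for the moment, N m; "finger_gap": finger opening in m; "gripper_force": force on a finger pad.
Only numpy, scipy, OpenCV 4.12 (cv2) and the standard library are available. Lean on these libraries where they do the work, as an engineer would, in place of code of your own. Each camera call takes 0.05 s, during which the arm holds its last target. There are 200 camera calls.

## Task

One of the two water-filter cartridges in the steel delivery tray is oversize. Try each of them foot first, square and without forcing it, in the mouth of the leaning gauge sleeve, one after the other, and finish with one before trying the other: let the one that fits slide right through into the blue catch tray, and stand the one that stops at the mouth upright in the red reject tray. Leave the pitcher, the tub and the wrench alone.

Things in the scene. Friction and masses are not known exactly. Their poses are not given: they have to be found in the camera images.
- cartridge_1: filter cartridge, 130 mm tall, 0.13 to 0.25 kg: white barrel 90 mm long, 42 mm (fits) or 49.5 mm (oversize) in diameter, foot chamfered over 6 mm, blue band; on top a round blue neck, 30 mm diameter, 40 mm long. Which of the two is oversize is found by trying. Starts upright in the delivery tray. Origin: centre of the foot's underside; z along its axis to the neck.
- cartridge_2: filter cartridge, 130 mm tall, 0.13 to 0.25 kg: white barrel 90 mm long, 42 mm (fits) or 49.5 mm (oversize) in diameter, foot chamfered over 6 mm, blue band; on top a round blue neck, 30 mm diameter, 40 mm long. Which of the two is oversize is found by trying. Starts upright in the delivery tray. Origin: centre of the foot's underside; z along its axis to the neck.
- cartridge_1_neck (a point): point on the cartridge's axis, 113 mm above its foot: on the neck, 23 mm above the barrel's shoulder and 17 mm below the neck's top; a good place to grip (fingertips then clear the shoulder by 4 mm).
- cartridge_2_neck (a point): point on the cartridge's axis, 113 mm above its foot: on the neck, 23 mm above the barrel's shoulder and 17 mm below the neck's top; a good place to grip (fingertips then clear the shoulder by 4 mm).
- cartridge_1_mid (a point): middle of the cartridge: on its axis, 65 mm above its foot.
- cartridge_2_mid (a point): middle of the cartridge: on its axis, 65 mm above its foot.
- gauge_sleeve: fixed steel tube, bore 46 mm, outside 57 mm, 90 mm long, open both ends, leaning 30 degrees from vertical. Origin: centre of its mouth (upper end, blue band), 200 mm above the table; z points out of the mouth along the bore, up and towards the robot; y level. The fitting cartridge, let go 50 mm inside, slides through by its weight; the oversize one stops about 3 mm in: press it only lightly.
- gauge: fixed stand and catch tray under the sleeve: blue open tray 280 (x) by 150 mm (y), walls 60 mm high, 5 mm thick, black floor 7 mm up; two white posts, 30 to 40 mm either side, hold the sleeve. Origin: on the table below the mouth's centre; x away from the robot, the way the bore descends; tray spans x -30 to 250, y -75 to 75 mm. Sleeve's lower end: x 45 mm, 122 mm high.
- reject_tray: shallow red tray, 160 x 160 mm, walls 20 mm high, floor and walls 4 mm thick, fixed. Origin: centre of its underside on the table.
- delivery_tray: shallow steel tray, 240 mm (x) by 130 mm (y), walls 16 mm high, floor and walls 4 mm thick, fixed; the cartridges stand in it about 110 mm apart along x. It and the red tray change sides from start to start. Origin: centre of its underside.
- pitcher: closed off-white water pitcher, 112 mm across, 192 mm tall, with a handle; bystander. Origin: centre of its underside.
- tub: pale storage tub with a pink lid, 110 mm across, 140 mm tall; bystander. Origin: centre of its underside.
- wrench: steel wrench, 160 mm long, lying flat on the table between robot and gauge; bystander. Origin: under its middle.

How it is judged:
By the outcome, as a careful person would: the job done as asked, in the order asked, and still so for the second after the job is handed in, with the robot touching nothing.
It also fails if it takes over 67 s, if anything falls off the work surface, if the arm or the gripper's body presses on something with over 40 N, if the wrist force passes 120 N, or if a joint passes its speed limit or range.

## Working session

There is one attempt and no reset: what is moved stays moved. The work goes in short steps, Python scripts to look and compute and a shell command to move; the robot and the scene stay as the last step left them, time stands still between calls to the robot, and variables do not carry over. Pictures are saved under pics/ and viewed, at most 10 in all, crops included, and the job is handed in when it is done.

```bash
ls; mkdir -p pics
python3 - <<'E'
from bench import bot,cams
import cv2,numpy as np
print(bot.tcp_to_grasp, bot.read_state())
for n in("scene","top"):
    im,d=cams.get_image(n); cv2.imwrite(f"pics/{n}0.png",im); np.save(f"pics/{n}0.npy",d)
    p=cams.camera_params(n); print(n,{k:np.round(v,4).tolist() for k,v in p.items()}, (d>0).mean())
E
```

```text
pics
0.0188 {'t': 0.0, 'joint_positions': array([ 1.04090825e+00,  2.45763397e-01,  1.55898453e+00, -3.21409132e-05,
        1.33867692e+00, -1.74116200e-01]), 'dq': array([-0.000165  , -0.00053663,  0.00018738,  0.0006677 ,  0.00215241,
        0.0006161 ]), 'joint_torque': array([-1.52419736e-03, -4.15814960e+01, -3.14617288e+01,  6.84888172e-02,
        3.31138785e-02, -1.49791131e-04]), 'position': array([0.22611684, 0.6087789 , 0.20439362]), 'tool_rot': array([-3.13978275e+00, -2.86611574e-04,  2.78582794e+00]), 'force': array([ 0.16743885, -0.52992451,  0.39550763]), 'torque': array([-0.05040156,  0.06592527,  0.01245819]), 'gripper_force': 0.0, 'finger_gap': 0.09407690824427024}
scene {'camera_matrix': [[400.3822, 0.0, 321.3347], [0.0, 400.3822, 198.8684], [0.0, 0.0, 1.0]], 'dist': [-0.0578, 0.0, 0.0, 0.0, 0.0], 'R': [[-0.8614, 0.5077, -0.0172], [0.3458, 0.5613, -0.7519], [-0.3721, -0.6536, -0.659]], 't': [0.4601, -0.0717, 1.5068]} 0.99594140625
top {'camera_matrix': [[459.5139, 0.0, 323.366], [0.0, 459.5139, 197.037], [0.0, 0.0, 1.0]], 'dist': [-0.028, 0.0, 0.0, 0.0, 0.0], 'R': [[0.0266, -0.9996, 0.0028], [-0.9955, -0.0268, -0.0904], [0.0904, -0.0004, -0.9959]], 't': [-0.0202, 0.5414, 1.4343]} 0.9960234375
```

View pics/scene0.png

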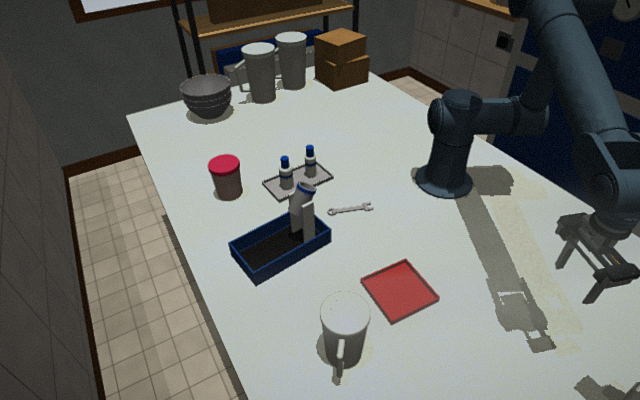

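View pics/top0.png

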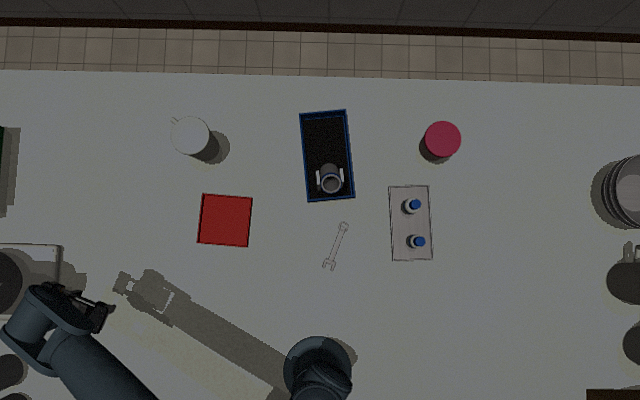

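The scene view shows the steel tray with two upright cartridges (necks near (285,160) and (310,150)), the leaning sleeve over the blue tray (305,185) and the red tray (400,290). The top view has the sleeve mouth near (331,183), the gauge tray at (327,155), the necks at (414,205) and (418,241), and the red tray at (226,220).

```bash
cat > h.py <<'E'
import cv2,numpy as np
from bench import bot,cams
def cloud(n,im=None,d=None):
    if im is None: im,d=cams.get_image(n)
    p=cams.camera_params(n);K=np.array(p["camera_matrix"]);R=np.array(p["R"]);t=np.array(p["t"])
    v,u=np.mgrid[:400,:640]
    uv=cv2.undistortPoints(np.stack([u,v],-1).reshape(-1,1,2).astype(np.float64),K,np.array(p["dist"])).reshape(400,640,2)
    ray=np.dstack([uv,np.ones((400,640))])
    X=(ray*d[...,None]-t)@R
    return im,X,ray@R,-R.T@t          # image, world pts, world ray dirs, cam centre
def plane(u,v,rays,c,z):
    r=cv2.remap(rays.astype(np.float32),np.float32([[u]]),np.float32([[v]]),1)[0,0].astype(float)
    return c+r*(z-c[2])/r[2]
def rect(mask,rays,c,z):
    m=cv2.morphologyEx(mask.astype(np.uint8),cv2.MORPH_CLOSE,np.ones((5,5)))
    cn=max(cv2.findContours(m,0,1)[0],key=cv2.contourArea).reshape(-1,2)
    w=np.array([plane(float(u),float(v),rays,c,z)[:2] for u,v in cn],np.float32)
    return cv2.minAreaRect(w*1000)
E
python3 - <<'E'
from h import *
np.set_printoptions(precision=4,suppress=True)
im,X,rays,c=cloud("top",cv2.imread("pics/top0.png"),np.load("pics/top0.npy"))
hsv=cv2.cvtColor(im,cv2.COLOR_BGR2HSV);h,s,v=cv2.split(hsv)
blue=(h>100)&(h<125)&(s>120)&(v>40)
v_,u_=np.mgrid[:400,:640]
roi=lambda a,b,cc,d:(u_>=a)&(u_<b)&(v_>=cc)&(v_<d)
print("table z",np.median(X[250:260,440:600,2]))
print("gauge rim",rect(blue&roi(285,370,95,215)&(X[...,2]>.02),rays,c,.06))
red=((h<8)|(h>172))&(s>120)
print("red",rect(red&roi(190,262,185,255),rays,c,.02))
st=roi(380,440,178,268)&(X[...,2]>.009)&(X[...,2]<.03)
print("steel",rect(st,rays,c,.016))
n,l,stt,ce=cv2.connectedComponentsWithStats((blue&roi(395,435,190,255)&(X[...,2]>.11)).astype(np.uint8))
for i in range(1,n):
    if stt[i,4]<10: continue
    P=X[l==i]; top=P[P[:,2]>.125]
    print(stt[i],ce[i],"top z",np.median(top[:,2]),"c",top.mean(0),cv2.minEnclosingCircle(np.float32(top[:,:2]*1000)))
m=roi(312,352,155,200)&(X[...,2]>.17); print("sleeve hi",X[m].mean(0),X[m].min(0),X[m].max(0))
cv2.imwrite("pics/crop0.png",cv2.resize(im[90:270,290:450],None,fx=4,fy=4)[:600,:])
E
```

```text
table z 0.0006112742531565862
gauge rim ((672.3184814453125, -11.549789428710938), (278.960693359375, 148.34042358398438), 7.2329816818237305)
red ((461.6100769042969, 307.44647216796875), (162.04122924804688, 157.62001037597656), 86.59611511230469)
steel ((469.84210205078125, -287.10400390625), (236.86001586914062, 158.83628845214844), 3.8942954540252686)
[411 200  10   9  75] [415.36 203.88] top z 0.1337525344120758 c [ 0.5189 -0.2762  0.1342] ((518.6571044921875, -276.80120849609375), 14.469986915588379)
[415 237  10   9  76] [419.6184 241.    ] top z 0.134519141895519 c [ 0.4108 -0.2897  0.1341] ((411.6850891113281, -290.5862121582031), 14.164036750793457)
sleeve hi [ 0.5714 -0.0232  0.2183] [ 0.4098 -0.0603  0.1701] [0.6118 0.0172 1.4774]
```

View pics/crop0.png

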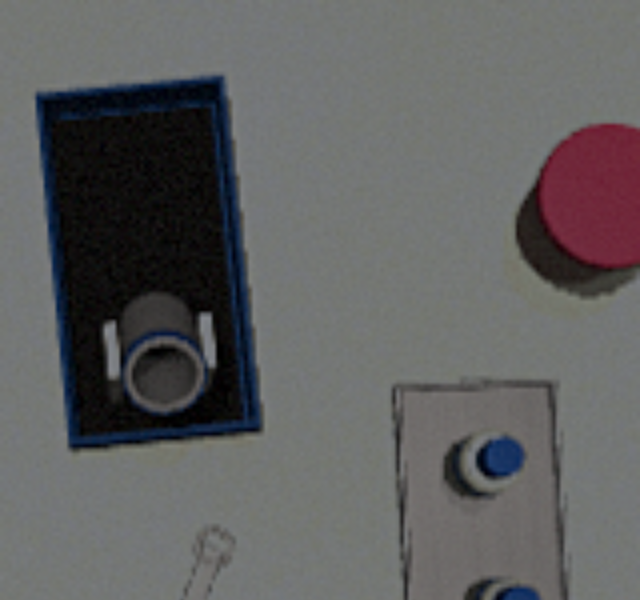

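The crop shows the sleeve mouth ring centred near (331.7,183.5) full-frame, and the delivery tray's upper corners near (388.2,185.7) and (428.7,185.2). The gauge and red rectangles match their known sizes, but the steel fit is too wide, so I'll refit it from edge lines.

```bash
cat >> h.py <<'E'
A=np.radians(7.2); O=np.array([.5632,-.0254])   # gauge frame
def g(p): p=np.asarray(p,float); d=p[:2]-O; return np.array([d@[np.cos(A),np.sin(A)],d@[-np.sin(A),np.cos(A)]])
def st():
    s=bot.read_state(); gp=s["position"].copy(); print("t %.2f g-frame TCP"%s["t"],np.round(np.r_[g(gp)*1000,gp[2]*1000],1),"yaw %.2f"%np.degrees(s["tool_rot"][2]),"F",np.round(s["force"],1),"gap %.1f gf %.1f"%(s["finger_gap"]*1e3,s["gripper_force"]),"q",np.round(s["joint_positions"],2))
E
python3 - <<'E'
from h import *
np.set_printoptions(precision=4,suppress=True)
im,X,rays,c=cloud("top",cv2.imread("pics/top0.png"),np.load("pics/top0.npy"))
mouth=plane(331.7,183.5,rays,c,.2); print("mouth",mouth,g(mouth))
hsv=cv2.cvtColor(im,cv2.COLOR_BGR2HSV);h,s,v=cv2.split(hsv)
# blue mouth band
Z=X[...,2]; v_,u_=np.mgrid[:400,:640]
m=(h>100)&(h<125)&(s>100)&(u_>315)&(u_<350)&(v_>165)&(v_<200)&(Z>.15)&(Z<.23)
P=X[m];print("band",m.sum(),P.mean(0),g(P.mean(0)),P[:,2].min(),P[:,2].max())
gp=np.array([g(p) for p in P]); print("band gy",gp[:,1].min(),gp[:,1].max(),gp[:,0].min(),gp[:,0].max())
# steel: dark edges via adaptive mask of walls: print corners
gray=cv2.cvtColor(im,cv2.COLOR_BGR2GRAY)
for r in (190,198,220,228,250,256): print(r,gray[r,382:442].tolist())
for cc in (395,402,425): print(cc,gray[180:192,cc].tolist(),gray[252:268,cc].tolist())
for n,q in(("near",(.4113,-.290)),("far",(.5187,-.2765)),("red",(.4616,.3074))): print(n,g(q))
st()
E
```

```text
mouth [ 0.5645 -0.0279  0.2   ] [ 0.001  -0.0026]
band 61 [ 0.5723 -0.0226  0.1973] [0.0094 0.0016] 0.15594557010854712 0.21536789031054535
band gy -0.03008771232381274 0.030030663256869122 -0.024332460343936824 0.03241545447219634
190 [116, 119, 120, 117, 120, 115, 42, 116, 94, 113, 108, 108, 112, 104, 113, 113, 107, 107, 109, 109, 108, 109, 108, 109, 103, 107, 110, 108, 106, 107, 106, 105, 110, 106, 108, 105, 103, 106, 103, 102, 99, 104, 100, 107, 101, 60, 60, 112, 120, 117, 116, 118, 117, 117, 117, 116, 118, 119, 115, 118]
198 [119, 113, 118, 119, 122, 118, 85, 29, 94, 113, 110, 110, 112, 112, 109, 109, 106, 114, 112, 109, 111, 110, 109, 116, 112, 94, 97, 103, 106, 112, 113, 117, 114, 98, 87, 104, 112, 110, 108, 102, 103, 106, 104, 105, 107, 94, 60, 117, 95, 122, 120, 118, 115, 117, 121, 120, 117, 117, 119, 116]
220 [116, 114, 117, 117, 120, 119, 121, 114, 29, 118, 110, 114, 110, 107, 111, 111, 109, 108, 111, 104, 109, 110, 110, 111, 107, 109, 108, 113, 106, 112, 111, 106, 106, 105, 106, 106, 106, 105, 109, 107, 106, 103, 103, 108, 107, 108, 97, 61, 75, 108, 123, 117, 116, 116, 11
[... 842 characters left out ...]
6, 110, 107, 106, 102, 109, 86, 57, 118, 121, 117, 119, 118, 117, 118, 120, 117]
395 [118, 118, 118, 118, 120, 116, 78, 68, 104, 110, 104, 109] [112, 111, 109, 111, 112, 113, 115, 80, 77, 112, 119, 118, 117, 117, 118, 118]
402 [119, 118, 116, 116, 118, 118, 83, 80, 115, 111, 108, 111] [111, 114, 112, 109, 112, 110, 120, 93, 88, 114, 121, 118, 118, 113, 118, 116]
425 [116, 119, 120, 121, 116, 75, 70, 110, 107, 107, 107, 104] [107, 108, 109, 109, 106, 109, 92, 63, 99, 122, 117, 120, 116, 119, 116, 121]
near [-0.1839 -0.2435]
far [-0.0756 -0.2435]
red [-0.0591  0.3429]
t 0.10 g-frame TCP [-254.9  671.5  204.5] yaw 159.61 F [ 0.4 -0.3 -0.6] gap 93.9 gf 0.0 q [ 1.04  0.25  1.56 -0.    1.34 -0.17]
```

```bash
python3 -m pendant '{"fingers":[0,0,0],"dp":[[0,0,-0.5],[0,0,-0.5],[0,0,-0.5]],"yaw":[-0.2,-0.4,-0.613]}'
python3 -m pendant '{"fingers":[0,0,0],"dp":[[-0.5,-0.5,0],[-1,-1,0],[-1,-1,0]],"yaw":[0,0,0]}'
python3 -c "
from h import *
st()
im,X,rays,c=cloud('top',cv2.imread('pics/top0.png'),np.load('pics/top0.npy'))
for u,v in((395,259.5),(402,259.5),(425,258.7),(395,186.5),(425,185.5),(388,190),(392,256),(427.5,190),(432,256)): print((u,v),np.round(g(plane(u,v,rays,c,.016))*1000,1))
"
```

```text
t: 0.48
position: [0.2264, 0.6094, 0.2558]
tool_rot: [3.141, 0.0, -3.01]
force: [0.5, -0.2, -0.9]
finger_gap: 0.0938
gripper_force: 0.0
t: 0.85
position: [0.3402, 0.5206, 0.2549]
tool_rot: [-3.141, -0.001, -3.02]
force: [0.7, 1.5, 0.3]
finger_gap: 0.0943
gripper_force: 0.0
t 0.85 g-frame TCP [-152.8  569.7  254.9] yaw -173.01 F [0.7 1.5 0.3] gap 94.3 gf 0.0 q [ 0.81  0.14  1.58 -0.    1.42 -0.88]
(395, 259.5) [-237.5 -183.5]
(402, 259.5) [-239.8 -205.5]
(425, 258.7) [-244.6 -278.4]
(395, 186.5) [  -6.9 -209.6]
(425, 185.5) [ -13.2 -305.9]
(388, 190) [ -15.9 -186. ]
(392, 256) [-225.7 -175.3]
(427.5, 190) [ -28.4 -312.2]
(432, 256) [-238.4 -301.5]
```

```bash
python3 -m pendant '{"fingers":[0,0,0,0,0],"dp":[[0,-0.5,0],[0,-1,0],[0,-1,0],[0,-1,0],[0,-1,0]],"yaw":[0,0,0,0,0]}' >/dev/null
python3 -m pendant '{"fingers":[0,0],"dp":[[0,-0.5,0],[0,-1,0]],"yaw":[0,0]}' >/dev/null
python3 -m pendant '{"fingers":[0,0],"dp":[[0,-0.5,0],[0,-1,0]],"yaw":[0,0]}' >/dev/null
python3 -m pendant '{"fingers":[0,0],"dp":[[0,-0.5,0],[0,-1,0]],"yaw":[0,0]}' >/dev/null
python3 -m pendant '{"fingers":[0,0],"dp":[[0,-0.5,0],[0,-1,0]],"yaw":[0,0]}' >/dev/null
python3 -m pendant '{"fingers":[0,0],"dp":[[0,-0.5,0],[0,-1,0]],"yaw":[0,0]}' >/dev/null
python3 -m pendant '{"fingers":[0,0,0],"dp":[[0,-0.5,0],[0,-1,0],[0,-1,0]],"yaw":[0,0,0]}' >/dev/null
python3 -m pendant '{"fingers":[0,0,0,0],"dp":[[0.1,-0.5,0],[0.25,-0.9,0],[0.3,-1,0],[0.3,-1,0]],"yaw":[0,0,0,0]}'
python3 -c "
from h import *
st()"
```

```text
t: 3.6
position: [0.409, -0.2739, 0.2553]
tool_rot: [3.141, 0.0, -3.016]
force: [0.2, 0.1, 0.0]
finger_gap: 0.094
gripper_force: 0.0
t 3.60 g-frame TCP [-184.1 -227.2  255.3] yaw -172.78 F [0.2 0.1 0. ] gap 94.0 gf 0.0 q [-0.82 -0.17  1.9   0.    1.42 -2.52]
```

```bash
python3 -m pendant '{"fingers":[0,0,0,0,0],"dp":[[0,-0.163,0],[0,-0.163,0],[0,-0.163,0],[0,-0.163,0],[0,-0.163,0]],"yaw":[0.23,0.46,0.69,0.92,1]}' >/dev/null
python3 -m pendant '{"fingers":[0,0,0,0,0],"dp":[[0,0,0],[0,0,0],[0,0,0],[0,0,0],[0,0,0]],"yaw":[0.23,0.46,0.69,0.92,1]}' >/dev/null
python3 -m pendant '{"fingers":[0,0,0,0,0],"dp":[[0,0,0],[0,0,0],[0,0,0],[0,0,0],[0,0,0]],"yaw":[0.23,0.46,0.69,0.92,1]}' >/dev/null
python3 -m pendant '{"fingers":[0,0,0,0,0,0],"dp":[[0,0,0],[0,0,0],[0,0,0],[0,0,0],[0,0,0],[0,0,0]],"yaw":[0.23,0.46,0.69,0.92,1,1]}' >/dev/null
python3 -c "
from h import *
st()"
```

```text
t 6.22 g-frame TCP [-183.8 -242.9  255.6] yaw 7.37 F [-0.5  0.7 -0.1] gap 94.1 gf 0.0 q [-0.84 -0.15  1.87  0.    1.42  0.6 ]
```

```bash
python3 -m pendant '{"fingers":[0,0],"dp":[[0,0,0.5],[0,0,1]],"yaw":[0,0]}' >/dev/null
python3 -m pendant '{"fingers":[0,0,0],"dp":[[0,0,0.35],[0,0,0.575],[0,0,0.575]],"yaw":[0,0,0]}' >/dev/null
python3 -m pendant '{"fingers":[1,1,1,1,1],"dp":[[0,0,0],[0,0,0],[0,0,0],[0,0,0],[0,0,0]],"yaw":[0,0,0,0,0]}' 5
python3 -c "
from h import *
st()"
```

```text
t: 7.48
position: [0.4107, -0.2911, 0.0981]
tool_rot: [3.141, -0.0, 0.126]
force: [-0.2, -0.1, 0.3]
finger_gap: 0.0475
gripper_force: 0.0
t 7.47 g-frame TCP [-184.6 -244.5   98.1] yaw 7.19 F [-0.2 -0.1  0.3] gap 47.5 gf 0.0 q [-0.84  0.03  2.01 -0.    1.1   0.6 ]
```

```bash
python3 -m pendant '{"fingers":[1,1,1,1],"dp":[[0,0,0],[0,0,0],[0,0,0],[0,0,0]],"yaw":[0,0,0,0]}' 5
python3 -m pendant '{"fingers":[1,1,1,1],"dp":[[0,0,-0.03],[-0.1,0,-0.03],[-0.25,0,-0.03],[-0.3,0,-0.03]],"yaw":[0,0,0,0]}' 5
python3 -c "
from h import *
st()
im,d=cams.get_image('scene'); cv2.imwrite('pics/s1.png',cv2.resize(im[120:230,230:360],None,fx=4,fy=4))"
```

```text
t: 7.98
position: [0.4107, -0.291, 0.0979]
tool_rot: [-3.142, 0.0, 0.126]
force: [0.0, -0.8, 0.3]
finger_gap: 0.0299
gripper_force: 5.0
t: 8.48
position: [0.3796, -0.2947, 0.1007]
tool_rot: [-3.141, 0.0, 0.124]
force: [0.3, -1.0, -2.6]
finger_gap: 0.0296
gripper_force: 5.0
t 8.47 g-frame TCP [-215.9 -244.1  100.7] yaw 7.13 F [ 0.3 -1.  -2.6] gap 29.6 gf 5.0 q [-0.9  -0.03  2.06 -0.    1.11  0.55]
```

View pics/s1.png

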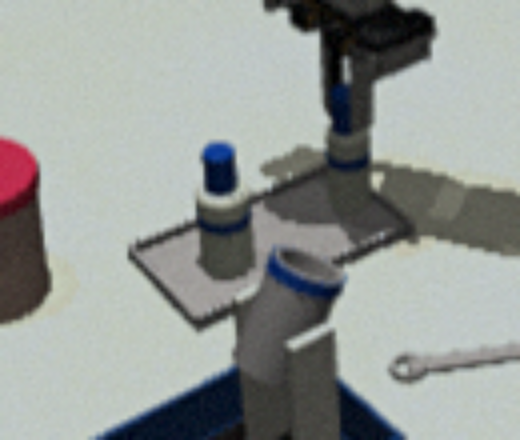

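The crop shows the near cartridge held upright by its neck (crop 340,100), its foot just inside the tray's near wall; the other stands undisturbed. Now I'll tilt it in the grip against the tray wall.

```bash
python3 -m pendant '{"fingers":[1,1,1,1,1,1,1,1,1,1],"dp":[[-0.06,0,0],[-0.12,0,0],[-0.18,0,0],[-0.24,0,0],[-0.3,0,0.01],[-0.36,0,0.02],[-0.42,0,0.03],[-0.48,0,0.04],[-0.54,0,0.05],[-0.56,0,0.05]],"yaw":[0,0,0,0,0,0,0,0,0,0]}' 5
python3 -m pendant '{"fingers":[1,1,1],"dp":[[0,0,0],[0,0,0],[0,0,-0.05]],"yaw":[0,0,0]}' 50
python3 -m pendant '{"fingers":[1,1,1],"dp":[[0.1,0,-0.5],[0.3,0,-1],[0.3,0,-1]],"yaw":[0,0,0]}' 50
python3 -c "
from h import *
st()
im,d=cams.get_image('scene'); np.save('pics/s2.npy',d); cv2.imwrite('pics/s2f.png',im);cv2.imwrite('pics/s2.png',cv2.resize(im[70:220,250:400],None,fx=4,fy=4))"
```

```text
t: 9.78
position: [0.3249, -0.3017, 0.0957]
tool_rot: [-3.141, 0.0, 0.125]
force: [0.5, -0.0, -2.1]
finger_gap: 0.0301
gripper_force: 5.0
t: 10.15
position: [0.3251, -0.3014, 0.1007]
tool_rot: [-3.14, 0.001, 0.126]
force: [0.3, 0.3, -1.7]
finger_gap: 0.0293
gripper_force: 50.0
t: 10.52
position: [0.3576, -0.3003, 0.206]
tool_rot: [3.133, -0.004, 0.127]
force: [-0.6, 0.4, -2.4]
finger_gap: 0.0291
gripper_force: 50.0
t 10.53 g-frame TCP [-238.5 -246.9  206. ] yaw 7.29 F [-0.6  0.4 -2.4] gap 29.1 gf 50.0 q [-0.94 -0.21  2.02 -0.    1.32  0.5 ]
```

View pics/s2.png

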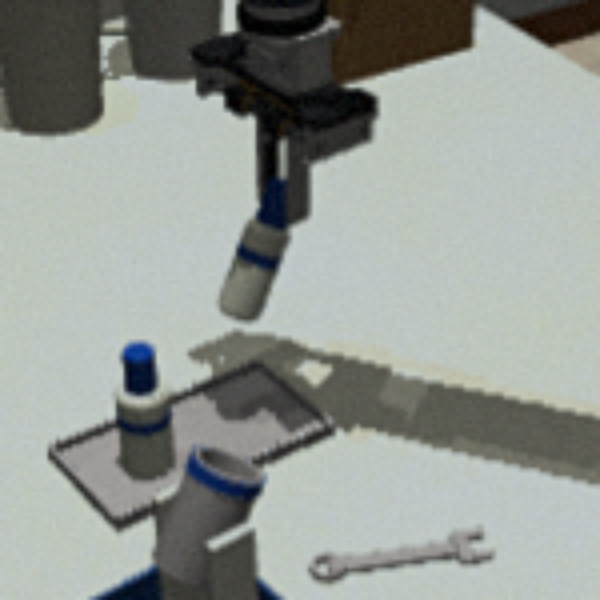

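The crop shows the cartridge leaning in the grip by roughly the sleeve's angle, neck towards the robot. I'll fit the barrel cylinder to the depth points to get the tilt.

```bash
cat >> h.py <<'E'
from scipy.optimize import least_squares
def tilt(im=None,d=None,gp=None,cam="scene"):
    """axis direction of the held cartridge from barrel depth points; gp = TCP"""
    if gp is None: gp=bot.read_state()["position"]
    im,X,_,_=cloud(cam,im,d); G=np.r_[g(gp),gp[2]+bot.tcp_to_grasp]
    R=np.array([[np.cos(A),np.sin(A)],[-np.sin(A),np.cos(A)]])
    P=X.reshape(-1,3).copy(); P[:,:2]=(P[:,:2]-O)@R.T; P=P-G
    th0=np.radians(25); a=np.array([np.sin(th0),0,-np.cos(th0)])
    s=P@a; rr=np.linalg.norm(P-s[:,None]*a,axis=1)
    Q=P[(s>.035)&(s<.103)&(rr<.042)]
    def res(p,ret=0):
        a=np.array([np.sin(p[0])*np.cos(p[1]),np.sin(p[1]),-np.cos(p[0])*np.cos(p[1])]); q=Q-[p[3],p[4],0]
        return np.linalg.norm(q-(q@a)[:,None]*a,axis=1)-p[2]
    for ro in (.021,.02475):
        f=least_squares(lambda p:np.r_[res([p[0],p[1],ro,p[2],p[3]])/.002,p[2:]/.002],[th0,0,0,0],loss="soft_l1")
        print(cam,"n",len(Q),"r",ro,"tilt %.1f side %.1f deg"%tuple(np.degrees(f.x[:2])),"off mm",np.round(f.x[2:]*1e3,1),"cost %.1f"%f.cost)
E
python3 -c "
from h import *
tilt(cv2.imread('pics/s2f.png'),np.load('pics/s2.npy'))
tilt(cam='top')
im,X,rays,c=cloud('scene',cv2.imread('pics/s2f.png'),np.load('pics/s2.npy'))
P=X[(X[...,2]>.15)&(X[...,2]<.23)]; gg=np.array([g(p) for p in P]); k=(abs(gg[:,0])<.05)&(abs(gg[:,1])<.045)
print('scene view mouth', k.sum(), gg[k].min(0),gg[k].max(0))
"
```

```text
scene n 209 r 0.021 tilt 26.5 side -0.8 deg off mm [ 6.3 -0.9] cost 95.1
scene n 209 r 0.02475 tilt 26.6 side -1.3 deg off mm [ 2.7 -3.5] cost 111.9
top n 180 r 0.021 tilt 26.4 side -0.5 deg off mm [ 4.4 -0.7] cost 20.2
top n 180 r 0.02475 tilt 26.4 side -1.0 deg off mm [-0.1 -1.7] cost 31.9
scene view mouth 525 [-0.02376036 -0.03854422] [0.04995573 0.04382047]
```

```bash
python3 -m pendant '{"fingers":[1,1,1,1,1],"dp":[[-0.1,0,0.5],[-0.23,0,0.9],[-0.27,0,1],[-0.3,0,1],[-0.3,0,1]],"yaw":[0,0,0,0,0]}' 50
python3 -m pendant '{"fingers":[1,1,1,1,1,1,1],"dp":[[0,0,0.04],[0,0,0.04],[-0.02,0,0.05],[-0.04,0,0.05],[-0.06,0,0.06],[-0.08,0,0.06],[-0.08,0,0.06]],"yaw":[0,0,0,0,0,0,0]}' 5
python3 -m pendant '{"fingers":[1,1,1],"dp":[[0,0,0],[0,0,0],[0,0,-0.05]],"yaw":[0,0,0]}' 50
python3 -m pendant '{"fingers":[1,1,1,1],"dp":[[0.1,0,-0.5],[0.3,0,-1],[0.3,0,-1],[0.3,0,-1]],"yaw":[0,0,0,0]}' 50
python3 -c "
from h import *
st()
tilt();tilt(cam='top')"
```

```text
t: 11.25
position: [0.326, -0.3029, 0.1025]
tool_rot: [3.139, -0.001, 0.125]
force: [1.1, 0.1, -1.4]
finger_gap: 0.0293
gripper_force: 50.0
t: 12.12
position: [0.3172, -0.3027, 0.0948]
tool_rot: [-3.141, 0.0, 0.125]
force: [0.8, 0.6, -2.4]
finger_gap: 0.0295
gripper_force: 5.0
t: 12.5
position: [0.317, -0.3023, 0.0997]
tool_rot: [-3.14, 0.001, 0.126]
force: [0.1, -0.7, -2.5]
finger_gap: 0.0294
gripper_force: 50.0
t: 13.0
position: [0.3466, -0.2984, 0.199]
tool_rot: [-3.14, 0.001, 0.126]
force: [-0.3, 0.9, -3.4]
finger_gap: 0.0293
gripper_force: 50.0
t 13.00 g-frame TCP [-249.1 -243.7  199. ] yaw 7.21 F [-0.3  0.9 -3.4] gap 29.3 gf 50.0 q [-0.96 -0.22  2.04 -0.    1.32  0.49]
scene n 217 r 0.021 tilt 31.2 side 0.4 deg off mm [ 2.  -0.7] cost 104.9
scene n 217 r 0.02475 tilt 30.9 side 0.5 deg off mm [-1.1 -4.2] cost 119.1
top n 200 r 0.021 tilt 30.0 side -0.2 deg off mm [ 5.  -0.7] cost 39.3
top n 200 r 0.02475 tilt 29.9 side -0.2 deg off mm [ 0.2 -2. ] cost 57.8
```

```bash
python3 -m pendant '{"fingers":[1,1,1],"dp":[[0.2,-0.1,-0.5],[0.5,-0.4,-1],[0.6,-0.6,-1]],"yaw":[0,0,0]}' >/dev/null
python3 -m pendant '{"fingers":[1,1],"dp":[[0.3,-0.45,-0.06],[0.6,-0.9,-0.06]],"yaw":[0,0]}' >/dev/null
python3 -m pendant '{"fingers":[1,1,1,1],"dp":[[0.3,-0.45,0],[0.5,-0.8,0],[0.575,-0.937,0],[0.575,-0.937,0]],"yaw":[0,0,0,0]}'
cat >> h.py <<'E'
def sleeve(cam,im=None,d=None,tol=.012):
    im,X,_,_=cloud(cam,im,d); R=np.array([[np.cos(A),np.sin(A)],[-np.sin(A),np.cos(A)]])
    P=X.reshape(-1,3).copy(); P[:,:2]=(P[:,:2]-O)@R.T; P=P-[0,0,.2]
    a=np.array([.5,0,-.8660]); s=P@a; rr=np.linalg.norm(P-s[:,None]*a,axis=1)
    Q=P[(s>.004)&(s<.085)&(abs(rr-.0285)<tol)&(abs(P[:,1])<.029)&(P@[.866,0,.5]>-.02)]
    def res(p):
        a=np.array([np.sin(p[0])*np.cos(p[1]),np.sin(p[1]),-np.cos(p[0])*np.cos(p[1])]); q=Q-[p[2],p[3],0]
        return np.linalg.norm(q-(q@a)[:,None]*a,axis=1)-.0285
    f=least_squares(lambda p:res(p)/.002,[np.pi/6,0,0,0],loss="soft_l1")
    print(cam,"sleeve n",len(Q),"tilt %.1f side %.1f"%tuple(np.degrees(f.x[:2])),"off at z200",np.round(f.x[2:]*1e3,1),"cost %.1f"%f.cost)
E
python3 -c "
from h import *
st()
tilt();tilt(cam='top');sleeve('scene');sleeve('top')
im,_=cams.get_image('scene'); cv2.imwrite('pics/s3.png',cv2.resize(im[60:210,230:380],None,fx=4,fy=4))
sleeve('top',cv2.imread('pics/top0.png'),np.load('pics/top0.npy'))"
```

```text
t: 14.22
position: [0.4923, -0.0349, 0.3048]
tool_rot: [-3.141, 0.002, 0.127]
force: [0.1, 0.9, -1.3]
finger_gap: 0.0291
gripper_force: 50.0
t 14.22 g-frame TCP [-71.5  -0.5 304.8] yaw 7.25 F [ 0.1  0.9 -1.3] gap 29.1 gf 50.0 q [-0.3  -0.2   1.83 -0.    1.51  1.14]
scene n 331 r 0.021 tilt 30.7 side -0.2 deg off mm [2.7 0.4] cost 83.0
scene n 331 r 0.02475 tilt 30.1 side 0.0 deg off mm [-0.1 -2.9] cost 115.2
top n 0 r 0.021 tilt 25.0 side 0.0 deg off mm [0. 0.] cost 0.0
top n 0 r 0.02475 tilt 25.0 side 0.0 deg off mm [0. 0.] cost 0.0
scene sleeve n 436 tilt 29.0 side -1.8 off at z200 [2.8 1.7] cost 172.8
top sleeve n 123 tilt 29.2 side -0.6 off at z200 [0.8 0.9] cost 10.1
top sleeve n 278 tilt 28.4 side 0.1 off at z200 [ 2.6 -0. ] cost 186.3
```

View pics/s3.png

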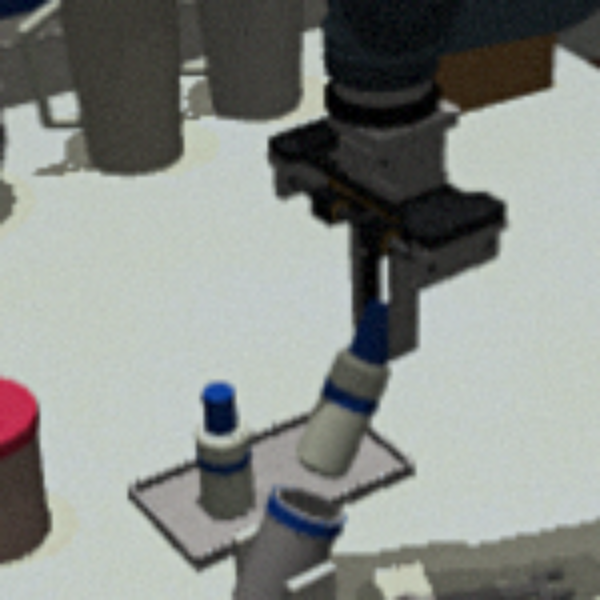

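The crop shows the tilted cartridge in line with the mouth: foot at (325,460), blue mouth ring at (305,510). Both camera fits agree on the line-up to 1–2 mm, so I'll feed it gently along the bore.

```bash
python3 -m pendant '{"fingers":[1,1,1,1],"dp":[[0.05,0,0.087],[0.1,0,0.173],[0.15,0,0.26],[0.15,0,0.26]],"yaw":[0,0,0,0]}' 20
python3 -m pendant '{"fingers":[1,1,1,1],"dp":[[0.01,0,0.017],[0.015,0,0.026],[0.02,0,0.035],[0.02,0,0.035]],"yaw":[0,0,0,0]}' 20
python3 -m pendant '{"fingers":[1,1,1],"dp":[[0.01,0,0.017],[0.015,0,0.026],[0.015,0,0.026]],"yaw":[0,0,0]}' 20
python3 -c "
from h import *
st();tilt()"
```

```text
t: 14.98
position: [0.5073, -0.0329, 0.2785]
tool_rot: [-3.141, 0.002, 0.126]
force: [0.2, 0.3, -3.3]
finger_gap: 0.0296
gripper_force: 20.0
t: 15.48
position: [0.5095, -0.0328, 0.2766]
tool_rot: [-3.142, 0.0, 0.126]
force: [-0.0, 0.1, -1.4]
finger_gap: 0.0297
gripper_force: 20.0
t: 15.85
position: [0.511, -0.0326, 0.2735]
tool_rot: [-3.141, 0.0, 0.126]
force: [-0.5, 0.9, -2.5]
finger_gap: 0.0295
gripper_force: 20.0
t 15.85 g-frame TCP [-52.7  -0.6 273.5] yaw 7.20 F [-0.5  0.9 -2.5] gap 29.5 gf 20.0 q [-0.29 -0.14  1.83  0.    1.45  1.16]
scene n 322 r 0.021 tilt 29.8 side -0.4 deg off mm [3.5 0.6] cost 88.0
scene n 322 r 0.02475 tilt 29.6 side -0.5 deg off mm [-0.  -2.2] cost 120.1
```

```bash
python3 -m pendant '{"fingers":[1,1,1],"dp":[[0.01,0,0.017],[0.02,0,0.035],[0.02,0,0.035]],"yaw":[0,0,0]}' 20
python3 -m pendant '{"fingers":[1,1,1],"dp":[[0.01,0,0.017],[0.02,0,0.035],[0.02,0,0.035]],"yaw":[0,0,0]}' 20
python3 -c "
from h import *
st();tilt();im,_=cams.get_image('scene'); cv2.imwrite('pics/s4.png',cv2.resize(im[100:210,260:350],None,fx=5,fy=5))"
```

```text
t: 16.27
position: [0.5131, -0.0324, 0.27]
tool_rot: [-3.141, 0.0, 0.126]
force: [-0.4, 1.1, -3.3]
finger_gap: 0.0296
gripper_force: 20.0
t: 16.65
position: [0.5151, -0.0322, 0.2666]
tool_rot: [-3.141, 0.0, 0.126]
force: [-1.1, 1.0, -2.8]
finger_gap: 0.0297
gripper_force: 20.0
t 16.65 g-frame TCP [-48.5  -0.7 266.6] yaw 7.20 F [-1.1  1.  -2.8] gap 29.7 gf 20.0 q [-0.28 -0.12  1.83  0.    1.43  1.16]
scene n 365 r 0.021 tilt 31.9 side 2.5 deg off mm [ 0.6 -2.5] cost 244.6
scene n 365 r 0.02475 tilt 31.4 side 3.0 deg off mm [-2.4 -6.3] cost 251.1
```

View pics/s4.png

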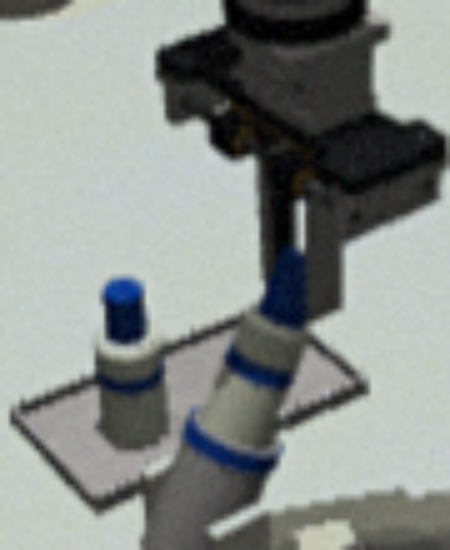

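The crop shows the foot about 15 mm inside the mouth ring (230,440) with no added force, so this one fits. I'll carry on to about 52 mm and let go.

```bash
python3 -m pendant '{"fingers":[1,1,1,1,1],"dp":[[0.03,0,0.052],[0.06,0,0.104],[0.09,0,0.156],[0.1,0,0.173],[0.1,0,0.173]],"yaw":[0,0,0,0,0]}' 20
python3 -m pendant '{"fingers":[1,1,1,1],"dp":[[0.03,0,0.052],[0.06,0,0.104],[0.09,0,0.156],[0.09,0,0.156]],"yaw":[0,0,0,0]}' 20
python3 -c "
from h import *
st()"
```

```text
t: 17.38
position: [0.5251, -0.0309, 0.2493]
tool_rot: [-3.142, 0.0, 0.126]
force: [0.3, 0.6, -2.7]
finger_gap: 0.0294
gripper_force: 20.0
t: 17.88
position: [0.5341, -0.0298, 0.2334]
tool_rot: [-3.142, 0.0, 0.126]
force: [0.3, 0.5, -2.6]
finger_gap: 0.0296
gripper_force: 20.0
t 17.88 g-frame TCP [-29.4  -0.7 233.4] yaw 7.20 F [ 0.3  0.5 -2.6] gap 29.6 gf 20.0 q [-0.27 -0.05  1.82 -0.    1.37  1.18]
```

```bash
python3 -m pendant '{"fingers":[0.4,0.4,0.4,0.4,0.4,0.4],"dp":[[0,0,0],[0,0,0],[0,0,0],[0,0,0],[0,0,0],[0,0,0]],"yaw":[0,0,0,0,0,0]}' 20
python3 -m pendant '{"fingers":[0,0,0,0],"dp":[[0,0,-0.3],[-0.2,0.2,-0.6],[-0.5,0.6,-0.6],[-0.6,0.9,-0.6]],"yaw":[0,0,0,0]}' 20
python3 -c "
from h import *
st();im,_=cams.get_image('scene'); cv2.imwrite('pics/s5.png',cv2.resize(im[130:300,220:390],None,fx=3,fy=3))
im,X,r,c=cloud('top')
Z=X[...,2];gg=np.array([g(p) for p in X.reshape(-1,3)]).reshape(400,640,2)
m=(cv2.cvtColor(im,cv2.COLOR_BGR2GRAY)>60)&(gg[...,0]>.05)&(gg[...,0]<.24)&(abs(gg[...,1])<.068)&(Z<.06)
print(m.sum(),gg[m].mean(0) if m.any() else '',Z[m].max() if m.any() else '')
"
```

```text
t: 18.62
position: [0.534, -0.0298, 0.234]
tool_rot: [-3.142, -0.0, 0.126]
force: [-0.5, -0.6, 0.6]
finger_gap: 0.0565
gripper_force: 0.0
t: 19.12
position: [0.485, -0.1278, 0.2947]
tool_rot: [3.141, -0.001, 0.125]
force: [1.3, 0.3, -0.4]
finger_gap: 0.092
gripper_force: 0.0
t 19.12 g-frame TCP [-90.4 -91.8 294.7] yaw 7.18 F [ 1.3  0.3 -0.4] gap 92.0 gf 0.0 q [-0.48 -0.18  1.83 -0.    1.49  0.96]
58 [0.09982283 0.00096081] 0.058073912102091396
```

View pics/s5.png

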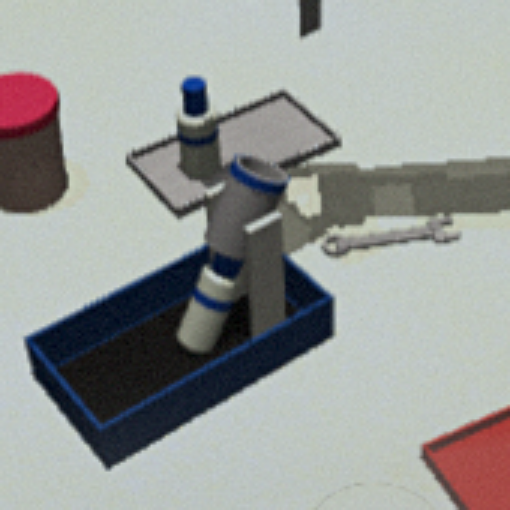

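The crop shows cartridge 1 below the sleeve, barrel out and leaning at (205,310), neck at the sleeve's lower end. It may still be sliding, so I'll check again while heading to the second one.

```bash
python3 -m pendant '{"fingers":[0,0,0],"dp":[[0.07,0.5,0.2],[0.138,0.9,0.38],[0.138,0.9,0.38]],"yaw":[0,0,0]}' >/dev/null
python3 -m pendant '{"fingers":[0,0,0],"dp":[[0,0.4,0],[0,0.628,0.2],[0,0.628,0.2]],"yaw":[0,0,0]}' 
python3 -c "
from h import *
st();im,_=cams.get_image('scene'); cv2.imwrite('pics/s6.png',cv2.resize(im[130:300,220:390],None,fx=3,fy=3))
im,X,r,c=cloud('top')
Z=X[...,2];h,s,v=cv2.split(cv2.cvtColor(im,cv2.COLOR_BGR2HSV))
"
```

```text
t: 19.98
position: [0.5182, -0.2754, 0.2348]
tool_rot: [-3.139, 0.002, 0.125]
force: [-0.5, -0.2, -1.2]
finger_gap: 0.0942
gripper_force: 0.0
t 19.98 g-frame TCP [ -76.  -242.4  234.8] yaw 7.18 F [-0.5 -0.2 -1.2] gap 94.2 gf 0.0 q [-0.68  0.08  1.69  0.    1.38  0.76]
```

View pics/s6.png

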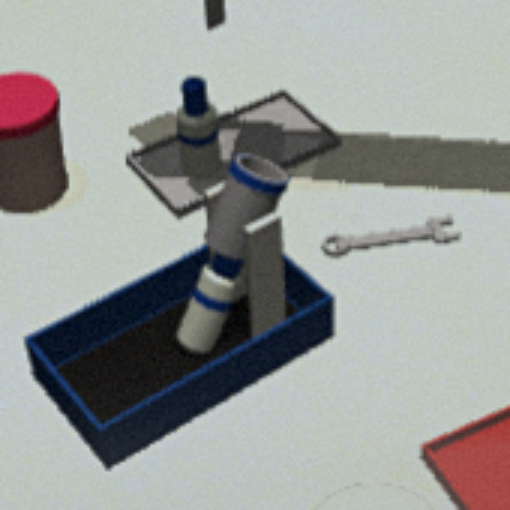

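The crop shows cartridge 1 not moving: foot on the tray floor at (195,345), neck still in the sleeve's lower end at (228,262). It hasn't slid right through, so I'll free it before trying the second. First I'll measure its pose.

```bash
cat > c1.py <<'E'
from h import *
def c1():
    Q=[]
    for cam in("scene","top"):
        im,X,_,_=cloud(cam); R=np.array([[np.cos(A),np.sin(A)],[-np.sin(A),np.cos(A)]])
        P=X.copy(); P[...,:2]=(P[...,:2]-O)@R.T
        h,s,v=cv2.split(cv2.cvtColor(im,cv2.COLOR_BGR2HSV))
        m=(P[...,0]>.045)&(P[...,0]<.235)&(abs(P[...,1])<.06)&(P[...,2]>.012)&(P[...,2]<.14)&(s<90)&(v>45)
        q=P[m]; print(cam,len(q),np.round(np.percentile(q,[2,50,98],axis=0)*1e3).tolist()); Q.append(q)
    return Q
if __name__=="__main__":
    Q=np.vstack(c1()); Q=Q[(Q[:,2]<.085)]
    def res(p):
        a=np.array([np.sin(p[0])*np.cos(p[1]),np.sin(p[1]),-np.cos(p[0])*np.cos(p[1])]); q=Q-[p[2],p[3],.05]
        return (np.linalg.norm(q-(q@a)[:,None]*a,axis=1)-.021)/.002
    f=least_squares(res,[.55,0,.085,0],loss="soft_l1"); print("tilt,side",np.degrees(f.x[:2]),"axis at z50: gx,gy",f.x[2:]*1e3,f.cost)
    a=f.x;
E
python3 c1.py
```

```text
scene 426 [[45.0, -23.0, 21.0], [77.0, 17.0, 69.0], [113.0, 41.0, 138.0]]
top 96 [[59.0, -19.0, 16.0], [92.0, 2.0, 55.0], [111.0, 24.0, 139.0]]
tilt,side [31.25805442 -0.79731577] axis at z50: gx,gy [77.40683597  1.81394442] 516.3019577960083
```

```bash
python3 -m pendant '{"fingers":[0,0,0],"dp":[[0.4,-0.4,0],[0.8,-0.8,0],[0.95,-1,0]],"yaw":[0,0,0]}' >/dev/null
python3 -m pendant '{"fingers":[0,0,0],"dp":[[0.4,-0.4,0],[0.8,-0.8,0],[0.955,-1,0]],"yaw":[0,0,0]}' >/dev/null
python3 -m pendant '{"fingers":[0.1,0.1,0.1,0.1],"dp":[[0,-0.3,0],[0,-0.455,0.2],[0,-0.455,0.7],[0,-0.455,0.9]],"yaw":[0,0,0,0]}' 5
python3 -m pendant '{"fingers":[0.1,0.1,0.1,0.1],"dp":[[0,0,0.4],[0,0,0.7],[0,0,0.9],[0,0,0.9]],"yaw":[0,0,0,0]}' 5
python3 -c "
from h import *
st();import c1; c1.c1()"
```

```text
t: 21.42
position: [0.6739, -0.0089, 0.1414]
tool_rot: [-3.14, 0.006, 0.125]
force: [-0.2, -0.3, 0.4]
finger_gap: 0.0845
gripper_force: 0.0
t: 21.92
position: [0.6757, -0.0092, 0.0544]
tool_rot: [-3.141, 0.003, 0.125]
force: [1.0, -0.0, -0.1]
finger_gap: 0.0844
gripper_force: 0.0
t 21.93 g-frame TCP [113.6   1.9  54.4] yaw 7.17 F [ 1.  -0.  -0.1] gap 84.4 gf 0.0 q [-0.18  0.47  1.57 -0.    1.11  1.26]
scene 270 [[46.0, -50.0, 21.0], [108.0, 36.0, 74.0], [123.0, 59.0, 135.0]]Traceback (most recent call last):
  File "<string>", line 3, in <module>
    st();import c1; c1.c1()
                    ~~~~~^^
  File "c1.py", line 9, in c1
    q=P[m]; print(cam,len(q),np.round(np.percentile(q,[2,50,98],axis=0)*1e3).tolist()); Q.append(q)
                                      ~~~~~~~~~~~~~^^^^^^^^^^^^^^^^^^^^
    return _quantile_unchecked(
        a, q, axis, out, overwrite_input, method, keepdims, weights)
    return _ureduce(a,
                    func=_quantile_ureduce_func,
    ...<5 lines>...
                    overwrite_input=overwrite_input,
                    method=method)
    r = func(a, **kwargs)
    result = _quantile(arr,
                       quantiles=q,
    ...<2 lines>...
                       out=out,
                       weights=wgt)
    slices_having_nans = np.isnan(arr[-1, ...])
                                  ~~~^^^^^^^^^
IndexError: index -1 is out of bounds for axis 0 with size 0
```

Down to TCP z 22 mm and a gentle close at 8 N.

```bash
python3 -m pendant '{"fingers":[0.1,0.1,0.5,0.7,0.8,0.8,0.8],"dp":[[0,0,0.2],[0,0,0.32],[0,0,0.32],[0,0,0.32],[0,0,0.32],[0,0,0.32],[0,0,0.32]],"yaw":[0,0,0,0,0,0,0]}' 8
python3 -c "
from h import *
st()"
```

```text
t: 22.9
position: [0.6769, -0.0091, 0.0243]
tool_rot: [3.141, -0.0, 0.126]
force: [0.1, 1.1, 0.6]
finger_gap: 0.0379
gripper_force: 0.1
t 22.90 g-frame TCP [114.9   1.9  24.3] yaw 7.20 F [0.1 1.1 0.6] gap 37.9 gf 0.1 q [-0.18  0.51  1.58 -0.    1.06  1.26]
```

```bash
python3 -m pendant '{"fingers":[1,1,1,1,1,1],"dp":[[0,0,0],[0,0,0],[0.05,0,0],[0.1,0,0],[0.15,0,0],[0.2,0,0]],"yaw":[0,0,0,0,0,0]}' 12
python3 -c "
from h import *
st();im,_=cams.get_image('scene'); cv2.imwrite('pics/s7.png',cv2.resize(im[130:300,220:390],None,fx=3,fy=3))"
```

```text
t: 23.65
position: [0.6969, -0.0064, 0.0238]
tool_rot: [-3.141, 0.0, 0.126]
force: [-1.4, -0.2, 0.3]
finger_gap: 0.0331
gripper_force: 10.9
t 23.65 g-frame TCP [135.    2.1  23.8] yaw 7.21 F [-1.4 -0.2  0.3] gap 33.1 gf 10.9 q [-0.17  0.55  1.52  0.    1.08  1.27]
```

View pics/s7.png

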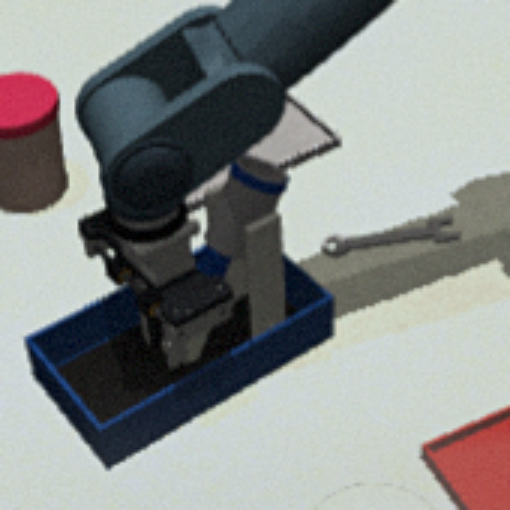

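The crop shows the gripper holding the barrel near the foot, with the blue neck at (210,262) now tilting out of the sleeve's lower end. I'll keep dragging.

```bash
python3 -m pendant '{"fingers":[1,1,1,1,1,1,1,1],"dp":[[0.06,0,0],[0.12,0,0],[0.18,0,0],[0.24,0,0],[0.3,0,0],[0.36,0,0],[0.42,0,0],[0.42,0,0]],"yaw":[0,0,0,0,0,0,0,0]}' 12
python3 -m pendant '{"fingers":[0.3,0.2,0.1,0.1,0.1],"dp":[[0,0,0],[0,0,0],[0,0,0],[0,0,0],[0,0,-0.2]],"yaw":[0,0,0,0,0]}' 12
python3 -m pendant '{"fingers":[0,0,0,0],"dp":[[0,0,-0.4],[0,0,-0.8],[0,0.3,-1],[-0.3,0.8,-1]],"yaw":[0,0,0,0]}' 
python3 -m pendant '{"fingers":[0,0,0],"dp":[[-0.3,0.4,-0.5],[-0.7,0.8,-0.9],[-1,1,-0.9]],"yaw":[0,0,0]}' 
python3 -c "
from h import *
st();im,_=cams.get_image('scene'); cv2.imwrite('pics/s8.png',cv2.resize(im[130:300,220:390],None,fx=3,fy=3))"
```

```text
t: 24.7
position: [0.7391, -0.0012, 0.0243]
tool_rot: [3.141, -0.001, 0.126]
force: [-0.1, 0.9, 1.3]
finger_gap: 0.033
gripper_force: 11.2
t: 25.32
position: [0.7366, -0.0011, 0.0424]
tool_rot: [-3.14, 0.004, 0.126]
force: [0.7, 0.1, -0.4]
finger_gap: 0.0795
gripper_force: 0.0
t: 25.82
position: [0.7213, -0.0844, 0.1493]
tool_rot: [3.138, -0.008, 0.129]
force: [-0.1, -0.4, -0.4]
finger_gap: 0.0945
gripper_force: 0.0
t: 26.2
position: [0.6326, -0.1985, 0.2398]
tool_rot: [3.137, -0.007, 0.125]
force: [1.1, 0.1, 0.2]
finger_gap: 0.0942
gripper_force: 0.0
t 26.20 g-frame TCP [  47.2 -180.4  239.8] yaw 7.18 F [1.1 0.1 0.2] gap 94.2 gf 0.0 q [-0.47  0.24  1.5  -0.    1.39  0.97]
```

View pics/s8.png

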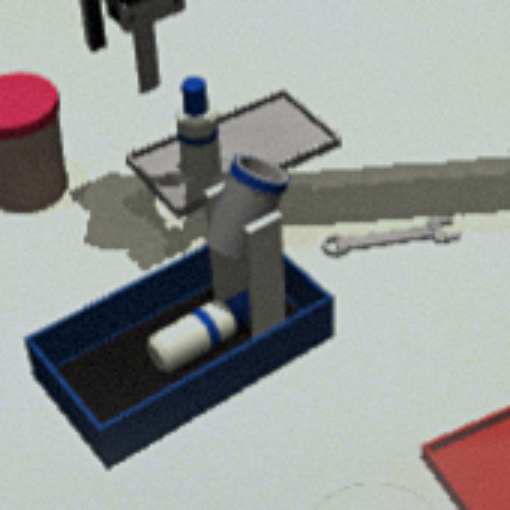

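The crop shows cartridge 1 lying free in the blue catch tray, barrel at (190,335), neck at (240,305), clear of the sleeve. I've now viewed 11 pictures, one over the allowed 10, so I'll work from measurements only from here. Next is the second cartridge.

```bash
python3 -m pendant '{"fingers":[0,0,0],"dp":[[-0.4,0.3,0],[-0.8,0.655,0],[-1,0.655,0]],"yaw":[0,0,0]}' >/dev/null
python3 -m pendant '{"fingers":[0.3,0.4,0.4,0.4],"dp":[[-0.15,0,0.1],[-0.225,0,0.4],[-0.225,0,0.7],[-0.225,0,0.7]],"yaw":[0,0,0,0]}'  5 >/dev/null
python3 -m pendant '{"fingers":[0.4,0.4,0.4],"dp":[[0,0,0.4],[0,0,0.652],[0,0,0.652]],"yaw":[0,0,0]}'
python3 -m pendant '{"fingers":[1,1,1,1,1],"dp":[[0,0,0],[0,0,0],[0,0,0],[0,0,0],[0,0,0]],"yaw":[0,0,0,0,0]}' 5
python3 -c "
from h import *
st()"
```

```text
t: 27.5
position: [0.5183, -0.2761, 0.0988]
tool_rot: [-3.141, 0.001, 0.126]
force: [0.6, 0.5, -0.9]
finger_gap: 0.0561
gripper_force: 0.0
t: 28.12
position: [0.5193, -0.2772, 0.1]
tool_rot: [3.14, -0.001, 0.126]
force: [-0.3, 0.1, 5.2]
finger_gap: 0.03
gripper_force: 5.0
t 28.12 g-frame TCP [ -75.2 -244.3  100. ] yaw 7.20 F [-0.3  0.1  5.2] gap 30.0 gf 5.0 q [-0.68  0.22  1.79 -0.    1.13  0.76]
```

```bash
python3 -m pendant '{"fingers":[1,1,1,1,1],"dp":[[0,0,-0.04],[-0.2,0,-0.04],[-0.5,0,-0.04],[-0.8,0,-0.04],[-1,0,-0.04]],"yaw":[0,0,0,0,0]}' 8
python3 -m pendant '{"fingers":[1,1,1,1],"dp":[[-0.2,0,0],[-0.35,0,0],[-0.4,0,0.01],[-0.4,0,0.01]],"yaw":[0,0,0,0]}' 8
python3 -c "
from h import *
st()"
```

```text
t: 28.75
position: [0.4176, -0.2882, 0.1017]
tool_rot: [-3.14, 0.001, 0.125]
force: [0.5, -0.2, -2.1]
finger_gap: 0.03
gripper_force: 8.0
t: 29.25
position: [0.3796, -0.2941, 0.1018]
tool_rot: [3.141, -0.0, 0.125]
force: [0.2, 0.5, -1.2]
finger_gap: 0.0298
gripper_force: 8.0
t 29.25 g-frame TCP [-215.8 -243.6  101.8] yaw 7.17 F [ 0.2  0.5 -1.2] gap 29.8 gf 8.0 q [-0.9  -0.03  2.06  0.    1.11  0.55]
```

```bash
python3 -m pendant '{"fingers":[1,1,1,1,1,1,1,1,1,1],"dp":[[-0.06,0,0],[-0.12,0,0],[-0.18,0,0],[-0.24,0,0],[-0.31,0,0.01],[-0.38,0,0.02],[-0.45,0,0.03],[-0.52,0,0.05],[-0.59,0,0.06],[-0.59,0,0.06]],"yaw":[0,0,0,0,0,0,0,0,0,0]}' 5
python3 -m pendant '{"fingers":[1,1,1],"dp":[[0,0,0],[0,0,0],[0,0,-0.05]],"yaw":[0,0,0]}' 50
python3 -m pendant '{"fingers":[1,1,1,1],"dp":[[0.1,0,-0.5],[0.3,0,-1],[0.3,0,-1],[0.3,0,-1]],"yaw":[0,0,0,0]}' 50
python3 -c "
from h import *
st();tilt();tilt(cam='top')"
```

```text
t: 30.5
position: [0.3205, -0.3012, 0.0954]
tool_rot: [-3.141, 0.0, 0.125]
force: [0.5, 1.2, -1.9]
finger_gap: 0.03
gripper_force: 5.0
t: 30.88
position: [0.3209, -0.301, 0.1005]
tool_rot: [-3.14, 0.001, 0.126]
force: [-0.4, 1.1, -2.1]
finger_gap: 0.029
gripper_force: 50.0
t: 31.38
position: [0.3504, -0.2971, 0.1999]
tool_rot: [-3.14, 0.001, 0.126]
force: [0.4, 0.7, -2.6]
finger_gap: 0.0291
gripper_force: 50.0
t 31.38 g-frame TCP [-245.2 -242.9  199.9] yaw 7.22 F [ 0.4  0.7 -2.6] gap 29.1 gf 50.0 q [-0.95 -0.21  2.03 -0.    1.32  0.49]
scene n 255 r 0.021 tilt 31.0 side 0.3 deg off mm [6.8 2.9] cost 133.6
scene n 255 r 0.02475 tilt 30.8 side 0.3 deg off mm [ 3.3 -0.3] cost 113.4
top n 236 r 0.021 tilt 30.9 side 0.0 deg off mm [9.3 0.7] cost 60.1
top n 236 r 0.02475 tilt 30.8 side 0.1 deg off mm [ 4.7 -1.1] cost 35.7
```

```bash
python3 -m pendant '{"fingers":[1,1,1],"dp":[[0.2,-0.1,-0.5],[0.5,-0.4,-1],[0.6,-0.6,-1]],"yaw":[0,0,0]}' >/dev/null
python3 -m pendant '{"fingers":[1,1],"dp":[[0.3,-0.45,-0.05],[0.6,-0.9,-0.05]],"yaw":[0,0]}' >/dev/null
python3 -m pendant '{"fingers":[1,1,1,1],"dp":[[0.3,-0.45,0],[0.5,-0.8,0],[0.535,-0.93,0],[0.535,-0.93,0]],"yaw":[0,0,0,0]}' >/dev/null
python3 -c "
from h import *
st();tilt();tilt()"
python3 -m pendant '{"fingers":[1,1,1,1,1],"dp":[[0.05,0,0.087],[0.1,0,0.173],[0.14,0,0.24],[0.14,0,0.242],[0.14,0,0.242]],"yaw":[0,0,0,0,0]}' 20
```

```text
t 32.60 g-frame TCP [-71.9  -0.4 304.6] yaw 7.24 F [-0.5 -0.2 -2.4] gap 28.8 gf 50.0 q [-0.3  -0.2   1.83 -0.    1.51  1.14]
scene n 399 r 0.021 tilt 29.8 side 0.1 deg off mm [8.4 3.2] cost 147.4
scene n 399 r 0.02475 tilt 29.7 side 0.0 deg off mm [4.8 0.2] cost 108.9
scene n 393 r 0.021 tilt 30.8 side -0.4 deg off mm [7.3 3.6] cost 140.6
scene n 393 r 0.02475 tilt 30.6 side -0.3 deg off mm [3.7 0.5] cost 103.4
t: 33.33
position: [0.5064, -0.0331, 0.2815]
tool_rot: [3.142, 0.0, 0.126]
force: [-1.3, 0.2, -1.9]
finger_gap: 0.0297
gripper_force: 20.0
```

```bash
python3 -m pendant '{"fingers":[1,1],"dp":[[0.01,0,0.017],[0.01,0,0.017]],"yaw":[0,0]}' 20|grep -E "pos|force"
python3 -m pendant '{"fingers":[1,1],"dp":[[0.01,0,0.017],[0.01,0,0.017]],"yaw":[0,0]}' 20|grep -E "pos|force"
python3 -c "
from h import *
st()"
```

```text
position: [0.5072, -0.0329, 0.2802]
force: [-2.9, 0.9, 1.0]
gripper_force: 20.0
position: [0.5082, -0.0327, 0.2786]
force: [-5.6, 1.2, 3.0]
gripper_force: 20.0
t 33.83 g-frame TCP [-55.5  -0.3 278.6] yaw 7.21 F [-5.6  1.2  3. ] gap 29.5 gf 20.0 q [-0.29 -0.15  1.83  0.    1.46  1.16]
```

```bash
python3 -m pendant '{"fingers":[1,1,1],"dp":[[-0.013,0,0.007],[-0.013,0,0.007],[-0.013,0,0.007]],"yaw":[0,0,0]}' 20|grep -E "pos|force"
python3 -m pendant '{"fingers":[1,1,1],"dp":[[0.005,0,0.009],[0.005,0,0.009],[0.005,0,0.009]],"yaw":[0,0,0]}' 20|grep -E "pos|force"
python3 -c "
from h import *
st();tilt()"
```

```text
position: [0.5072, -0.0329, 0.2778]
force: [-4.9, 0.7, 2.8]
gripper_force: 20.0
position: [0.5075, -0.0329, 0.2777]
force: [-7.4, 1.7, 7.9]
gripper_force: 20.0
t 34.58 g-frame TCP [-56.2  -0.4 277.7] yaw 7.21 F [-7.4  1.7  7.9] gap 29.5 gf 20.0 q [-0.29 -0.15  1.83 -0.    1.46  1.16]
scene n 383 r 0.021 tilt 29.9 side 0.2 deg off mm [6.1 3.3] cost 143.4
scene n 383 r 0.02475 tilt 29.8 side 0.3 deg off mm [2.5 0.2] cost 105.8
```

It stops at the mouth: about 13 N along the bore, square at 29.8°, roughly 3 mm in, while the first slid past freely. So cartridge 2 is the oversize one. I'll withdraw it and straighten it in the grip against the outside of the catch tray's near wall.

```bash
python3 -m pendant '{"fingers":[1,1,1],"dp":[[-0.08,0,-0.14],[-0.2,0,-0.346],[-0.2,0,-0.346]],"yaw":[0,0,0]}' 40|grep force
python3 -m pendant '{"fingers":[1,1,1],"dp":[[-0.3,-0.1,0],[-0.39,-0.5,0],[-0.39,-0.505,0]],"yaw":[0,0,0]}' 40|grep force
python3 -m pendant '{"fingers":[1,1],"dp":[[0,0,0.5],[0,0,1]],"yaw":[0,0]}' 40|grep force
python3 -m pendant '{"fingers":[1,1,1,1],"dp":[[0,0,0.4],[0,0,0.8],[0,0,1],[0,0,1]],"yaw":[0,0,0,0]}' 40|grep force
python3 -c "
from h import *
st();tilt()"
```

```text
force: [-0.1, -0.5, -1.9]
gripper_force: 40.0
force: [0.8, -0.3, -1.9]
gripper_force: 40.0
force: [1.0, 1.2, -2.0]
gripper_force: 40.0
force: [-0.2, 1.2, -1.7]
gripper_force: 40.0
t 36.12 g-frame TCP [-116.4   50.   108.9] yaw 7.17 F [-0.2  1.2 -1.7] gap 29.5 gf 40.0 q [-0.24 -0.14  2.15 -0.    1.14  1.21]
scene n 311 r 0.021 tilt 29.4 side 0.3 deg off mm [7.  2.7] cost 134.7
scene n 311 r 0.02475 tilt 29.3 side 0.4 deg off mm [ 3.  -0.1] cost 99.9
```

```bash
sed -i 's/cam="scene"):/cam="scene",t0=25):/; s/th0=np.radians(25)/th0=np.radians(t0)/' h.py
python3 -m pendant '{"fingers":[1,1,1,1,1,1,1,1,1,1],"dp":[[0,0,0],[0.08,0,0],[0.16,0,0],[0.24,0,0],[0.32,0,0],[0.4,0,0],[0.47,0,0],[0.54,0,0],[0.6,0,0],[0.6,0,0]],"yaw":[0,0,0,0,0,0,0,0,0,0]}' 6|grep force
python3 -c "
from h import *
st();tilt(t0=5)"
```

```text
force: [1.5, 0.1, -2.7]
gripper_force: 6.0
t 37.42 g-frame TCP [-54.6  50.  111.2] yaw 7.21 F [ 1.5  0.1 -2.7] gap 30.0 gf 6.0 q [-0.19  0.01  2.    0.    1.13  1.25]
scene n 301 r 0.021 tilt 15.2 side -2.3 deg off mm [-10.5   5.9] cost 449.4
scene n 301 r 0.02475 tilt 12.4 side -1.1 deg off mm [-9.9  1.1] cost 360.6
```

```bash
python3 -m pendant '{"fingers":[1,1,1,1],"dp":[[0,0,0],[-0.2,0,0],[-0.3,-0.3,-0.4],[-0.3,-0.6,-0.8]],"yaw":[0,0,0,0]}' 30|grep force
python3 -c "
from h import *
st();tilt(t0=5);tilt(t0=5,cam='top')"
```

```text
force: [0.7, 0.0, -1.9]
gripper_force: 30.0
t 37.98 g-frame TCP [-86.2 110.6 191.6] yaw 7.12 F [ 0.7  0.  -1.9] gap 28.7 gf 30.0 q [-0.09 -0.18  2.02  0.    1.3   1.36]
scene n 289 r 0.021 tilt 0.1 side 0.3 deg off mm [3.9 3.4] cost 89.1
scene n 289 r 0.02475 tilt 0.3 side -0.1 deg off mm [0.6 0.7] cost 52.6
top n 0 r 0.021 tilt 5.0 side 0.0 deg off mm [0. 0.] cost 0.0
top n 0 r 0.02475 tilt 5.0 side 0.0 deg off mm [0. 0.] cost 0.0
```

```bash
python3 -m pendant '{"fingers":[1,1,1],"dp":[[0.05,-0.4,0],[0.1,-0.9,0],[0.1,-1,0]],"yaw":[0,0,0]}' 30|grep force
python3 -m pendant '{"fingers":[1,1,1,1],"dp":[[0.1,-0.5,0],[0.17,-1,0],[0.17,-1,0.2],[0.17,-1,0.2]],"yaw":[0,0,0,0]}' 30|grep force
python3 -m pendant '{"fingers":[1,1,1,1,1],"dp":[[0,-0.25,0.1],[0,-0.33,0.3],[0,-0.33,0.55],[0,-0.33,0.62],[0,-0.33,0.62]],"yaw":[0,0,0,0,0]}' 30
python3 -c "
from h import *
st();tilt(t0=3)"
```

```text
force: [0.0, 0.4, -1.4]
gripper_force: 30.0
force: [-0.6, -0.2, -2.3]
gripper_force: 30.0
t: 39.58
position: [0.4625, 0.3069, 0.1086]
tool_rot: [3.141, 0.001, 0.125]
force: [0.2, -0.0, -2.3]
finger_gap: 0.0295
gripper_force: 30.0
t 39.58 g-frame TCP [-58.3 342.3 108.6] yaw 7.16 F [ 0.2 -0.  -2.3] gap 29.5 gf 30.0 q [ 0.38  0.14  1.87 -0.    1.13  1.83]
scene n 273 r 0.021 tilt 0.2 side 0.0 deg off mm [4.8 3.4] cost 55.8
scene n 273 r 0.02475 tilt 0.4 side -0.4 deg off mm [0.8 1.3] cost 51.4
```

Upright over the red tray's centre; foot about 8 mm above its floor. I'll lower it gently.

```bash
python3 -m pendant '{"fingers":[1,1,1,1],"dp":[[0,0,0.03],[0,0,0.06],[0,0,0.07],[0,0,0.07]],"yaw":[0,0,0,0]}' 15|grep -E "pos|force"
python3 -m pendant '{"fingers":[1,1],"dp":[[0,0,0.01],[0,0,0.01]],"yaw":[0,0]}' 8|grep -E "pos|force"
python3 -m pendant '{"fingers":[1,1],"dp":[[0,0,0.01],[0,0,0.01]],"yaw":[0,0]}' 8|grep -E "pos|force"
```

```text
position: [0.4628, 0.3077, 0.1025]
force: [0.6, 0.3, -1.1]
gripper_force: 15.0
position: [0.4633, 0.3079, 0.1025]
force: [-2.1, -0.9, 5.5]
gripper_force: 8.0
position: [0.464, 0.3081, 0.1023]
force: [-0.4, -1.8, 8.8]
gripper_force: 8.0
```

```bash
python3 -m pendant '{"fingers":[1,0.5,0.2,0,0,0,0,0],"dp":[[0,0,-0.015],[0,0,-0.015],[0,0,-0.015],[0,0,-0.015],[0,0,-0.015],[0,0,-0.015],[0,0,-0.015],[0,0,-0.015]],"yaw":[0,0,0,0,0,0,0,0]}' 5|grep -E "pos|force|gap"
python3 -m pendant '{"fingers":[0,0,0,0],"dp":[[0,0,-0.3],[0,0,-0.8],[0,0,-1],[0,0,-1]],"yaw":[0,0,0,0]}' |grep -E "pos|force|gap"
python3 -m pendant '{"fingers":[0,0,0,0],"dp":[[-0.2,0.4,-0.4],[-0.3,0.8,-0.5],[-0.3,1,-0.5],[-0.3,1,-0.5]],"yaw":[0,0,0,0]}' |grep -E "pos|force|gap"
python3 -c "
from h import *
import c1
st(); c1.c1()
gp=np.array([.4625,.3075,.117-.0188]); tilt(t0=2,gp=gp); tilt(t0=2,gp=gp,cam='top')
im,X,_,_=cloud('top'); h,s,v=cv2.split(cv2.cvtColor(im,cv2.COLOR_BGR2HSV))
for x,y in((.4625,.3075),):
    m=(h>100)&(h<125)&(s>120)&(np.hypot(X[...,0]-x,X[...,1]-y)<.05)&(X[...,2]>.11); print('neck',m.sum(),np.median(X[m],0))
"
```

```text
position: [0.4626, 0.3076, 0.1017]
force: [0.8, 0.0, -0.1]
finger_gap: 0.0933
gripper_force: 0.0
position: [0.4633, 0.3079, 0.2028]
force: [-0.7, 0.5, -1.1]
finger_gap: 0.094
gripper_force: 0.0
position: [0.4446, 0.2037, 0.2495]
force: [-0.8, -0.1, -0.1]
finger_gap: 0.0941
gripper_force: 0.0
t 42.62 g-frame TCP [-89.  242.1 249.5] yaw 7.07 F [-0.8 -0.1 -0.1] gap 94.1 gf 0.0 q [ 0.2  -0.18  1.91  0.    1.41  1.64]
scene 486 [[46.0, -33.0, 18.0], [96.0, 15.0, 43.0], [148.0, 41.0, 138.0]]
top 227 [[64.0, -18.0, 30.0], [114.0, 2.0, 43.0], [144.0, 21.0, 137.0]]
scene n 270 r 0.021 tilt 1.0 side 0.2 deg off mm [4.6 3.4] cost 46.6
scene n 270 r 0.02475 tilt 0.7 side 0.5 deg off mm [1.2 0.5] cost 49.5
top n 0 r 0.021 tilt 2.0 side 0.0 deg off mm [0. 0.] cost 0.0
top n 0 r 0.02475 tilt 2.0 side 0.0 deg off mm [0. 0.] cost 0.0
neck 0 [nan nan nan]
  return _methods._mean(a, axis=axis, dtype=dtype,
  ret = um.true_divide(
```

The scene camera shows cartridge 2 upright in the red tray (tilt under 1°; the arm hides it from the top camera). Cartridge 1 lies in the catch tray, its front end near gx 145 mm with z about 43 mm on top. The robot is clear of everything, so I'm handing in.

```bash
python3 -c "
from bench import bot
print(bot.sign_off())"
```

```text
the job is handed in; nothing more can be done
None
```

Handed in at about 43 s: cartridge 1 fits and lies in the blue catch tray, though its neck caught at the sleeve's lower end and I dragged it clear with the gripper before trying the other; cartridge 2 is oversize (stopped about 3 mm in) and stands upright in the red tray; I viewed 11 pictures, one over the limit of 10.

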